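Sweep the wheel nuts off the sorting tray into the parts bin

ROBOT

A 6-joint arm with a two-finger parallel gripper is mounted at the origin on the work surface. World frame = base frame: x ahead of the robot, y to its left, z up, the work surface at z = 0. Lengths are in mm, angles in rad, forces in N, time in s.
With the tool pointing down it reaches from about 275 to 1000 mm from the base axis. Payload 8.4 kg.
Tool frame: the origin (TCP) lies between the finger pads; the fingertips stand 8 mm ahead of it and the grasp point (between the pads) lies 11 mm behind it (tcp_to_tips is the distance from the TCP to the fingertips, in mm); z points along the fingers, y is the line along which they close (so a half turn about z gives the same grasp; the last joint's range is limited). The gripper opens to 85 mm and grips with 20 to 120 N. Pads are 22 mm wide; open, the fingers measure 114 mm over their backs; the gripper's body (76 mm by 85 mm) begins 54 mm behind the grasp point. The pads swing forward as they close: fully open they stand 13 mm farther back than shut.
Start: joints at [1.218, 0.353, 1.633, -0, 1.155, -0.002], TCP at [214.779, 586.939, 239.281] pointing down, gripper open.
Joint ranges: [-2.63, 2.63], [-0.92, 2.1], [0.06, 2.66], [-1.3, 4.44], [0, 2.69], [-3.02, 3.02]. Speed limits (rad/s): [2.22, 2.22, 2.79, 3.14, 3.14, 3.14].

INTERFACE

Orientations are given as [roll, pitch, yaw] about the fixed x, y, z axes, in that order (R = Rz(yaw) Ry(pitch) Rx(roll)).
In Python, from rig import * gives the robot as it stands.
- The arm moves only by the tool step_arm, never from a script. Its argument "motion" is a list of rows, each an object with "claw": the finger opening in mm, from 0 to 85.4; "delta_pos": the shift along the tool's x, y, z in mm, a list of three; "turn": the turn about the tool's z in rad. In form: [{"claw": claw, "delta_pos": [dx, dy, dz], "turn": turn}, ...]. A call has 1 to 8 rows; each row shifts and turns the commanded pose from where the row before left it, along the tool's axes as they then stand; what a row does not reach is not made up. A row lasts 1/12 s, in which the tool goes at most 41.7 mm and 7.16 degrees, less where a joint would pass 70% of its speed; a pose out of reach is approached as far as the arm can. A call is refused whole if a number of a shift passes 41.7 or a number of a turn 0.125, either way. A call with a gripper value outside its range is refused whole. The fingers move at their own pace and stop on an object; "force" is the grip in N (left out, the last holds). Time passes only in rows, so rows that do not move let the fingers close. It gives the time, the measured TCP pose, the force, the opening and the grip force at its end, in the units of the state.
- sense(): the state, without advancing time (a new reading comes with each control period).
- grab_frame(name): name is "side" or "top" or "wrist"; returns a dict with "img" (420x560x3 uint8, red, green, blue), "vertical_fov" (degrees; the focal length in pixels is half the picture's height over the tangent of half this angle, whatever the lens; pixels are square), "cx", "cy" (the principal point, pixels), "R" (3x3) and "t" (3): a world point X has camera coordinates R X + t. Camera axes: x right, y down, z forward; pixel columns grow to the right and rows downward; lengths in mm; the calibration is good to about 2 mm. A picture is of the moment at which its call begins. There is no depth.
- sign_off(): hands the job in; it is judged then, once.
The state is a dict: "clock": time; "qpos": joint angles; "qvel": joint speeds; "joint_efforts": joint torques, N m; "eef_pos": TCP position; "tcp_rot": TCP orientation; "contact_force": force on the tool from outside, world axes, zero at the start; "wrist_torque": the same for the moment, N m; "opening": opening from 0.0 (shut) to 1.0 (fully open); "grasp_force": force on a finger pad.
Only numpy, scipy, OpenCV 4.12 (cv2) and the standard library are available. Lean on these libraries where they do the work, as an engineer would, in place of code of your own. Each camera call takes 0.05 s, during which the arm holds its last target. There are 200 camera calls.

TASK

The fitting check is over: with the fingertips, sweep the four loose wheel nuts along the blue sorting tray and out through its spout, so that all four drop into the grey parts bin below it. Push them only, never pinch a nut or pick it up, and leave the plug gauge and the setting ring that stand among them, and all the measuring tools on the bench, where they are.

Things in the scene. Friction and masses are not known exactly. Their poses are not given: they have to be found in the camera images.
- tray: blue sheet-steel sorting tray on four legs, fixed. Origin on the bench; z up, +y along the tray to the spout, x across. Flat deck, top 75 mm above the origin. Rims 20 mm high, 3 mm thick: inner faces at x = -130 and +130 mm (from y = -185 to +80 mm) and at y = -185 mm. From y = +80 to +170 mm slanting rims narrow the deck evenly to the spout
- spout (a point): middle of the tray's open spout, on the deck's top edge, at y = +170 mm of the tray; 92 mm wide between the slanting rims (x = -46 to +46 mm). The deck simply ends here, with no rim across; axes as the tray's
- bin: grey plastic stacking bin, fixed on the bench with its rear edge tucked under the spout, turned as the tray; 150 mm (x) by 130 mm (y) outside, walls 3 mm and 62 mm high, front wall (+y) 41 mm high. Origin at the centre of its underside, 217 mm along +y from the tray's origin
- nut1: loose zinc-plated wheel nut, hexagon 21 mm across flats and 16 mm tall with a short cone seat on top, 24 mm tall in all, about 50 g, standing cone up on the tray; origin in the middle of the nut (12 mm above the deck), z up along its axis
- nut2: loose zinc-plated wheel nut, hexagon 21 mm across flats and 16 mm tall with a short cone seat on top, 24 mm tall in all, about 50 g, standing cone up on the tray; origin in the middle of the nut (12 mm above the deck), z up along its axis
- nut3: loose zinc-plated wheel nut, hexagon 21 mm across flats and 16 mm tall with a short cone seat on top, 24 mm tall in all, about 50 g, standing cone up on the tray; origin in the middle of the nut (12 mm above the deck), z up along its axis
- nut4: loose zinc-plated wheel nut, hexagon 21 mm across flats and 16 mm tall with a short cone seat on top, 24 mm tall in all, about 50 g, standing cone up on the tray; origin in the middle of the nut (12 mm above the deck), z up along its axis
- gauge: hub-bore plug gauge, black steel disc 56 mm across and 14 mm thick with a black bar handle (42 x 11 mm) on top, 36 mm tall in all, 0.35 kg, loose on the tray; origin at the centre of its underside; leave it where it stands
- ring: setting ring, plain steel ring 44 mm outside, 25 mm bore, 18 mm tall, 0.13 kg, loose on the tray; origin at the centre of its underside; leave it where it stands
- bore_gauge: dial bore gauge lying on the bench, 280 mm long along its x, dial 56 mm across at the -x end, 20 mm tall; origin under its middle; leave it where it stands
- caliper: digital caliper lying on the bench, 235 mm long along its x, 13 mm tall; origin under its middle; leave it where it stands
Things that resemble listed ones, but are neither listed nor needed, are in the scene too. What is shaped like the ring but purple is not meant.

How it is judged:
By the outcome, as a careful person would: the job done as asked, in the order asked, and still so for the second after the job is handed in, with the robot touching nothing.
It also fails if it takes over 67 s, if anything falls off the work surface, if the arm or the gripper's body presses on something with over 40 N, if the wrist force passes 120 N, or if a joint passes its speed limit or range.

## Working session

There is one attempt and no reset: what is moved stays moved. The work goes in short steps, Python scripts to look and compute and a tool call to move; the robot and the scene stay as the last step left them, time stands still between calls to the robot, and variables do not carry over. Pictures are saved under pics/ and viewed, at most 10 in all, crops included, and the job is handed in when it is done.

Besides the shell and the picture viewer there is one more tool, called after ">>>" by a JSON object that holds its "name" and its "arguments", one argument or row to a line. step_arm: Moves the arm, as the interface text tells. Its arguments: {"type":"object","properties":{"motion":{"type":"array","items":{"type":"object","properties":{"claw":{"type":"number"},"delta_pos":{"type":"array","items":{"type":"number"}},"turn":{"type":"number"}}}},"force":{"type":"number"}},"required":["motion"]}

```bash
mkdir -p pics; python3 - <<'E'
from rig import *
import cv2
s=sense();print(s["eef_pos"],s["tcp_rot"],s["clock"])
for n in("top","side"):
    f=grab_frame(n);cv2.imwrite(f"pics/{n}0.png",f["img"][:,:,::-1]);print(n,f["vertical_fov"],f["cx"],f["cy"],f["R"],f["t"])
E
```

```text
[214.6112988  586.49377013 238.54927205] [-3.14019729e+00  1.44641069e-05  2.79079129e+00] 0.0
top 48.28764722943939 276.72390916937894 204.8392014019496 [[ 0.00740146 -0.99985466 -0.01535807]
 [-0.9966496  -0.00612495 -0.08156018]
 [ 0.08145425  0.01591028 -0.99655008]] [  23.48191445  503.27352869 1330.67554293]
side 57.55951311175628 277.83891998625006 206.89204920460028 [[ 0.7823856  -0.62242616 -0.02141146]
 [-0.40689388 -0.48483065 -0.77419417]
 [ 0.47149777  0.61443056 -0.63258591]] [-379.23021327  294.19631136  718.20266765]
```

View pics/top0.png

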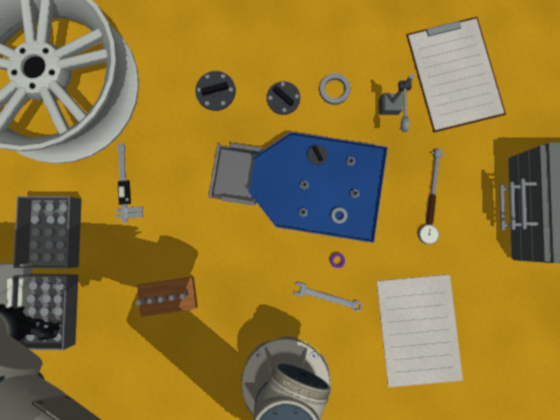

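View pics/side0.png

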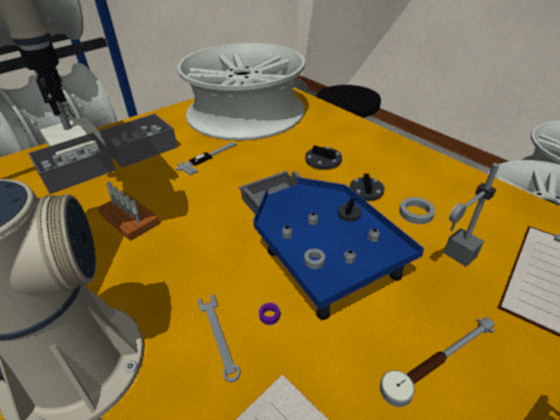

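```bash
cat > h.py <<'E'
from rig import *
import cv2, numpy as np
def ray(f,px,z):
    fl=210/np.tan(np.radians(f["vertical_fov"])/2)
    px=np.atleast_2d(px).astype(float)
    d=np.c_[(px[:,0]-f["cx"])/fl,(px[:,1]-f["cy"])/fl,np.ones(len(px))]@f["R"]
    C=-f["R"].T@f["t"]
    return (C+d*((z-C[2])/d[:,2])[:,None])[:,:2]
def blobs(f):
    hsv=cv2.cvtColor(f["img"],cv2.COLOR_RGB2HSV)
    blue=((hsv[:,:,0]>100)&(hsv[:,:,0]<128)&(hsv[:,:,1]>120)).astype(np.uint8)
    n,l,st,c=cv2.connectedComponentsWithStats(blue)
    k=1+np.argmax(st[1:,4]); m=(l==k).astype(np.uint8)
    cn=max(cv2.findContours(m,cv2.RETR_EXTERNAL,cv2.CHAIN_APPROX_NONE)[0],key=cv2.contourArea)
    hull=cv2.convexHull(cn)
    fill=cv2.fillPoly(np.zeros_like(m),[hull],1)
    hole=((fill==1)&(m==0)).astype(np.uint8)
    n,l,st,c=cv2.connectedComponentsWithStats(hole)
    return hull,[(c[i],st[i,4],int(f["img"][l==i].mean())) for i in range(1,n) if st[i,4]>12]
E
python3 - <<'E'
from h import *
for n in("top","side"):
    f=grab_frame(n);h,b=blobs(f)
    p=cv2.approxPolyDP(h,4,True)[:,0]
    print(n,"corners",p.tolist(),ray(f,p,95).round().tolist())
    for c,a,g in b: print(c.round(1),a,g,[ray(f,c,z)[0].round(1).tolist() for z in(84,87)])
    if n=="top":
        cv2.imwrite("pics/crop1.png",cv2.resize(f["img"][120:260,195:400,::-1],None,fx=3.9,fy=3.9,interpolation=2))
E
```

```text
top corners [[254, 156], [290, 133], [385, 148], [372, 240], [276, 225], [249, 192]] [[631.0, 89.0], [696.0, -9.0], [655.0, -270.0], [403.0, -232.0], [442.0, 27.0], [532.0, 102.0]]
[268.3 146.4] 15 71 [[660.7, 50.6], [660.1, 50.5]]
[316.9 154.4] 312 50 [[638.7, -84.4], [638.1, -84.2]]
[350.3 160.9] 70 84 [[621.0, -176.5], [620.5, -176.1]]
[303.9 184.5] 68 84 [[554.7, -48.7], [554.3, -48.6]]
[354.3 193.2] 69 82 [[531.3, -186.9], [531.0, -186.5]]
[260.9 207.1] 15 87 [[491.5, 69.3], [491.3, 69.1]]
[338.9 215.1] 235 106 [[470.9, -144.5], [470.7, -144.2]]
[302.8 212.1] 67 86 [[478.4, -45.8], [478.2, -45.7]]
side corners [[254, 219], [266, 188], [298, 178], [344, 185], [422, 250], [391, 273], [318, 309], [270, 249]] [[440.0, 28.0], [534.0, 107.0], [625.0, 88.0], [694.0, -12.0], [651.0, -276.0], [552.0, -275.0], [384.0, -246.0], [409.0, -72.0]]
[281.1 186.1] 197 76 [[577.4, 99.9], [574.8, 96.7]]
[260.4 200.6] 17 80 [[499.4, 85.6], [497.3, 82.5]]
[349.  211.3] 336 36 [[637.4, -84.1], [634.6, -86.4]]
[384.1 216.1] 69 80 [[687.5, -148.9], [684.3, -150.8]]
[312.5 218.5] 103 85 [[553.0, -47.8], [550.6, -50.3]]
[286.6 232.1] 107 87 [[476.8, -44.8], [474.7, -47.2]]
[262.5 238. ] 21 57 [[423.5, -25.1], [421.8, -27.7]]
[373.5 234.9] 118 84 [[619.2, -175.3], [616.5, -177.1]]
[314.2 258.2] 367 98 [[470.2, -143.1], [468.2, -145.1]]
[349.3 256.4] 130 84 [[530.2, -186.1], [527.9, -187.9]]
[294.4 279.1] 103 53 [[402.1, -159.4], [400.4, -161.3]]
[408.4 262.5] 14 57 [[610.4, -274.9], [607.7, -276.2]]
[360.3 288.2] 142 53 [[485.1, -257.2], [483.1, -258.6]]
```

View pics/crop1.png

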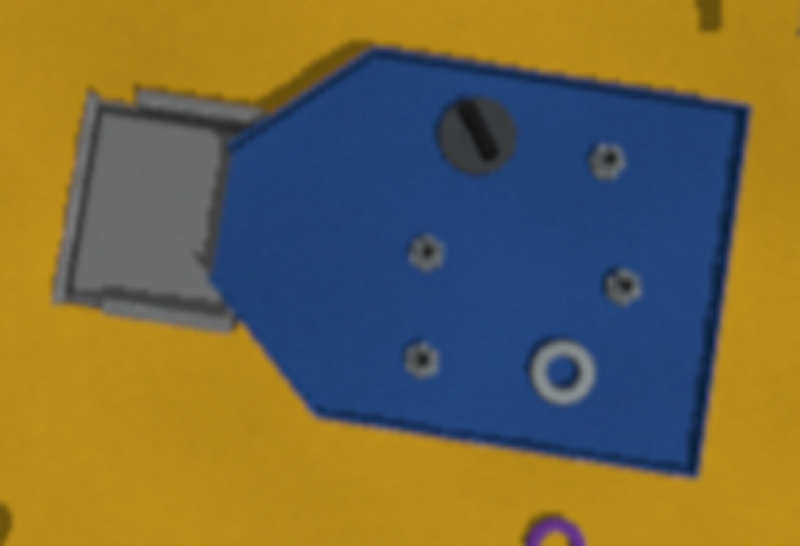

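>>> {"name": "step_arm", "arguments": {
  "motion": [
    {"claw": 15,"delta_pos": [0,0,0],"turn": 0.12},
    {"claw": 15,"delta_pos": [0,0,0],"turn": 0.12},
    {"claw": 15,"delta_pos": [0,0,0],"turn": 0.12},
    {"claw": 15,"delta_pos": [0,0,0],"turn": 0.12},
    {"claw": 15,"delta_pos": [0,0,0],"turn": 0.12},
    {"claw": 15,"delta_pos": [0,0,0],"turn": 0.12},
    {"claw": 15,"delta_pos": [0,0,0],"turn": 0.12},
    {"claw": 15,"delta_pos": [0,0,0],"turn": 0.12}
  ]
}}

```text
clock: 0.87
eef_pos: [214.7, 586.8, 239.1]
tcp_rot: [-3.141, 0.0, 1.825]
contact_force: [0.4, -0.2, 0.4]
opening: 0.177
grasp_force: 0.0
```

>>> {"name": "step_arm", "arguments": {
  "motion": [
    {"claw": 15,"delta_pos": [0,0,0],"turn": 0.12},
    {"claw": 15,"delta_pos": [0,0,0],"turn": 0.12},
    {"claw": 15,"delta_pos": [0,0,0],"turn": 0.12},
    {"claw": 15,"delta_pos": [0,0,0],"turn": 0.05},
    {"claw": 15,"delta_pos": [0,0,0],"turn": 0}
  ]
}}

```text
clock: 1.28
eef_pos: [214.8, 586.8, 239.1]
tcp_rot: [-3.142, 0.0, 1.418]
contact_force: [-1.0, 0.4, -0.7]
opening: 0.172
grasp_force: 0.0
```

```bash
cat >> h.py <<'E'
O=np.array([557.,-68.]);A=-0.152
RT=np.array([[np.cos(A),-np.sin(A)],[np.sin(A),np.cos(A)]])
def loc(p): return (np.asarray(p)-O)@RT   # world->tray
def tcp():
    s=sense();e=s["eef_pos"];print("t",round(s["clock"],2),"tray",loc(e[:2]).round(1),"z",round(e[2],1),"yaw",round(s["tcp_rot"][2],3),"F",np.round(s["contact_force"],1),"op",round(s["opening"],2))
E
python3 -c "
import rig;print({k:v for k,v in vars(rig).items() if 'tip' in k.lower()})
from h import *
tcp()
f=grab_frame('top')
for c,a,g in blobs(f)[1]: print(a,g,loc(ray(f,c,85)[0]).round(1))"
```

```text
{'tcp_to_tips': 8.0}
t 1.28 tray [-437.4  595.4] z 239.1 yaw 1.418 F [-1.   0.4 -0.7] op 0.17
15 71 [ 84.3 132.9]
310 50 [83.1 -3.8]
70 84 [ 79.5 -97.5]
68 84 [-5.3 18.8]
69 82 [  -7.2 -121.2]
15 87 [-85.6 125.7]
235 106 [-73.6 -88.4]
67 86 [-81.1  10.1]
```

>>> {"name": "step_arm", "arguments": {
  "motion": [
    {"claw": 15,"delta_pos": [-15,11,0],"turn": 0},
    {"claw": 15,"delta_pos": [-30,21,0],"turn": 0},
    {"claw": 15,"delta_pos": [-30,21,0],"turn": 0},
    {"claw": 15,"delta_pos": [-30,21,0],"turn": 0},
    {"claw": 15,"delta_pos": [-30,21,0],"turn": 0},
    {"claw": 15,"delta_pos": [-30,21,0],"turn": 0},
    {"claw": 15,"delta_pos": [-30,21,0],"turn": 0},
    {"claw": 15,"delta_pos": [-30,21,0],"turn": 0}
  ]
}}

```text
clock: 2.0
eef_pos: [337.8, 339.3, 239.4]
tcp_rot: [3.141, -0.0, 1.424]
contact_force: [1.0, 0.2, 0.0]
opening: 0.174
grasp_force: 0.0
```

>>> {"name": "step_arm", "arguments": {
  "motion": [
    {"claw": 15,"delta_pos": [-30,21,0],"turn": 0},
    {"claw": 15,"delta_pos": [-30,21,0],"turn": 0},
    {"claw": 15,"delta_pos": [-30,21,0],"turn": 0},
    {"claw": 15,"delta_pos": [-30,21,0],"turn": 0},
    {"claw": 15,"delta_pos": [-30,21,0],"turn": 0},
    {"claw": 15,"delta_pos": [-30,21,0],"turn": 0},
    {"claw": 15,"delta_pos": [-30,21,0],"turn": 0},
    {"claw": 15,"delta_pos": [-30,21,0],"turn": 0}
  ]
}}

```text
clock: 2.67
eef_pos: [468.1, 76.6, 239.5]
tcp_rot: [3.141, -0.0, 1.423]
contact_force: [0.3, 0.5, 0.7]
opening: 0.176
grasp_force: 0.0
```

>>> {"name": "step_arm", "arguments": {
  "motion": [
    {"claw": 15,"delta_pos": [-30,21,0],"turn": 0},
    {"claw": 15,"delta_pos": [-30,21,0],"turn": 0},
    {"claw": 15,"delta_pos": [-30,21,0],"turn": 0},
    {"claw": 15,"delta_pos": [-30,21,0],"turn": 0},
    {"claw": 15,"delta_pos": [-22,22,0],"turn": 0},
    {"claw": 15,"delta_pos": [0,0,0],"turn": 0},
    {"claw": 15,"delta_pos": [0,0,0],"turn": 0}
  ]
}}

```text
clock: 3.25
eef_pos: [551.6, -79.1, 239.0]
tcp_rot: [-3.141, -0.0, 1.42]
contact_force: [0.5, -0.3, 0.7]
opening: 0.177
grasp_force: 0.0
```

```bash
python3 -c "
from h import *
tcp()
f=grab_frame('wrist');cv2.imwrite('pics/w1.png',f['img'][:,:,::-1])"
```

```text
t 3.25 tray [ -3.6 -11.8] z 239.0 yaw 1.42 F [ 0.5 -0.3  0.7] op 0.18
```

View pics/w1.png

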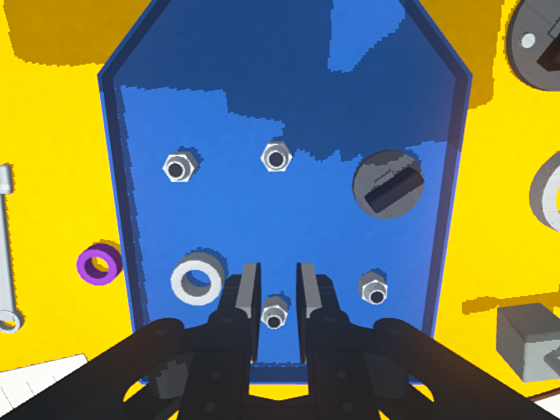

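>>> {"name": "step_arm", "arguments": {
  "motion": [
    {"claw": 15,"delta_pos": [0,-1.5,30],"turn": 0},
    {"claw": 15,"delta_pos": [0,0,30],"turn": 0},
    {"claw": 15,"delta_pos": [0,0,30],"turn": 0},
    {"claw": 15,"delta_pos": [0,0,30],"turn": 0},
    {"claw": 15,"delta_pos": [0,0,20],"turn": 0},
    {"claw": 15,"delta_pos": [0,0,10],"turn": 0},
    {"claw": 15,"delta_pos": [0,0,2],"turn": 0},
    {"claw": 15,"delta_pos": [0,0,0],"turn": 0}
  ]
}}

```text
clock: 3.97
eef_pos: [549.5, -76.9, 87.4]
tcp_rot: [-3.141, -0.0, 1.422]
contact_force: [1.3, 0.5, -0.5]
opening: 0.176
grasp_force: 0.0
```

>>> {"name": "step_arm", "arguments": {
  "motion": [
    {"claw": 15,"delta_pos": [4,0,0],"turn": 0},
    {"claw": 15,"delta_pos": [4,0,0],"turn": 0},
    {"claw": 15,"delta_pos": [6,0,0],"turn": 0},
    {"claw": 15,"delta_pos": [8,0,0],"turn": 0},
    {"claw": 15,"delta_pos": [10,0,0],"turn": 0},
    {"claw": 15,"delta_pos": [10,0,0],"turn": 0},
    {"claw": 15,"delta_pos": [10,0,0],"turn": 0},
    {"claw": 15,"delta_pos": [10,0,0],"turn": 0}
  ]
}}

```text
clock: 4.63
eef_pos: [559.2, -15.0, 87.4]
tcp_rot: [3.141, -0.0, 1.421]
contact_force: [-0.4, -0.4, 1.1]
opening: 0.178
grasp_force: 0.9
```

```bash
python3 -c "
from h import *
tcp()
f=grab_frame('wrist');cv2.imwrite('pics/w2.png',f['img'][:,:,::-1])"
```

```text
t 4.63 tray [-5.8 52.7] z 87.4 yaw 1.421 F [-0.4 -0.4  1.1] op 0.18
```

View pics/w2.png

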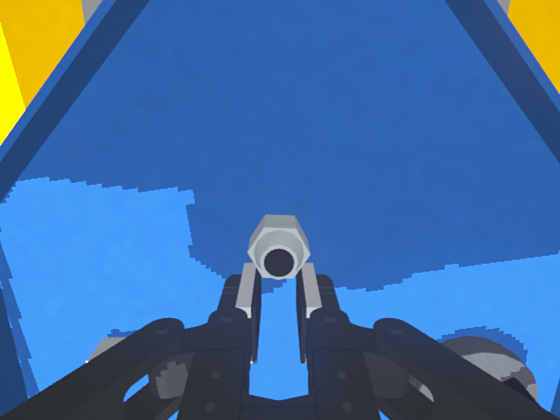

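The nut, at about (279, 250), sits centred in the finger notch and moves ahead of it. I'll keep pushing out over the spout.

>>> {"name": "step_arm", "arguments": {
  "motion": [
    {"claw": 15,"delta_pos": [10,0,0],"turn": 0},
    {"claw": 15,"delta_pos": [10,0,0],"turn": 0},
    {"claw": 15,"delta_pos": [10,0,0],"turn": 0},
    {"claw": 15,"delta_pos": [10,0,0],"turn": 0},
    {"claw": 15,"delta_pos": [10,0,0],"turn": 0},
    {"claw": 15,"delta_pos": [10,0,0],"turn": 0},
    {"claw": 15,"delta_pos": [10,0,0],"turn": 0},
    {"claw": 15,"delta_pos": [10,0,0],"turn": 0}
  ]
}}

```text
clock: 5.35
eef_pos: [571.1, 63.9, 87.2]
tcp_rot: [-3.142, 0.0, 1.421]
contact_force: [-0.3, 0.2, 0.5]
opening: 0.177
grasp_force: 0.4
```

>>> {"name": "step_arm", "arguments": {
  "motion": [
    {"claw": 15,"delta_pos": [10,0,0],"turn": 0},
    {"claw": 15,"delta_pos": [10,0,0],"turn": 0},
    {"claw": 15,"delta_pos": [10,0,0],"turn": 0},
    {"claw": 15,"delta_pos": [7,0,0],"turn": 0},
    {"claw": 15,"delta_pos": [0,0,0],"turn": 0},
    {"claw": 15,"delta_pos": [0,0,0],"turn": 0}
  ]
}}

```text
clock: 5.85
eef_pos: [576.5, 99.8, 87.2]
tcp_rot: [-3.142, 0.0, 1.422]
contact_force: [-0.1, 0.0, 0.5]
opening: 0.177
grasp_force: 0.0
```

```bash
python3 -c "
from h import *
tcp()
f=grab_frame('wrist');cv2.imwrite('pics/w3.png',f['img'][:,:,::-1])"
```

```text
t 5.85 tray [ -6.2 168.8] z 87.2 yaw 1.422 F [-0.1  0.   0.5] op 0.18
```

View pics/w3.png

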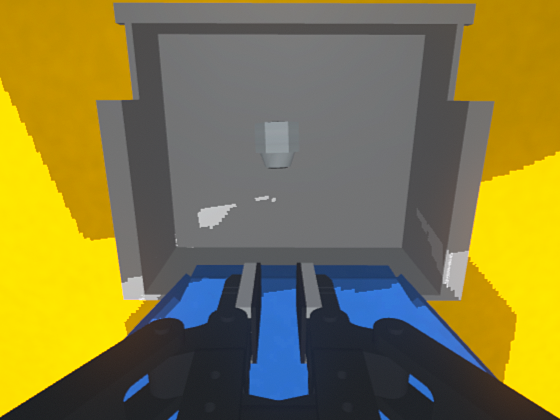

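>>> {"name": "step_arm", "arguments": {
  "motion": [
    {"claw": 15,"delta_pos": [0,0,-22],"turn": 0},
    {"claw": 15,"delta_pos": [0,0,-22],"turn": 0},
    {"claw": 15,"delta_pos": [-23,-11,0],"turn": 0},
    {"claw": 15,"delta_pos": [-23,-11,0],"turn": 0},
    {"claw": 15,"delta_pos": [-23,-11,0],"turn": 0},
    {"claw": 15,"delta_pos": [-23,-11,0],"turn": 0},
    {"claw": 15,"delta_pos": [-23,-11,0],"turn": 0},
    {"claw": 15,"delta_pos": [-23,-11,0],"turn": 0}
  ]
}}

```text
clock: 6.57
eef_pos: [489.6, -28.5, 131.4]
tcp_rot: [3.142, 0.0, 1.42]
contact_force: [0.8, -0.0, 0.1]
opening: 0.175
grasp_force: 0.0
```

>>> {"name": "step_arm", "arguments": {
  "motion": [
    {"claw": 15,"delta_pos": [-23,-11,0],"turn": 0},
    {"claw": 15,"delta_pos": [-23,-10,0],"turn": 0},
    {"claw": 15,"delta_pos": [0,0,0],"turn": 0.115},
    {"claw": 15,"delta_pos": [0,0,0],"turn": 0.115},
    {"claw": 15,"delta_pos": [0,0,0],"turn": 0.115},
    {"claw": 15,"delta_pos": [0,0,0],"turn": 0.115},
    {"claw": 15,"delta_pos": [0,0,0],"turn": 0}
  ]
}}

```text
clock: 7.15
eef_pos: [462.7, -70.1, 131.3]
tcp_rot: [3.142, 0.0, 0.955]
contact_force: [-0.5, -0.6, 0.3]
opening: 0.175
grasp_force: 0.0
```

```bash
python3 -c "
from h import *
tcp()
f=grab_frame('wrist');cv2.imwrite('pics/w4.png',f['img'][:,:,::-1])"
```

```text
t 7.15 tray [-92.9 -16.3] z 131.3 yaw 0.955 F [-0.5 -0.6  0.3] op 0.17
```

View pics/w4.png

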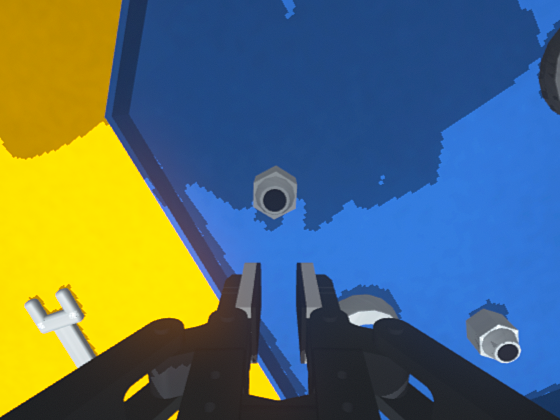

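The nut at (275, 190) lies straight ahead of the notch, whose centre is at column 279. I'll lower and push it along this line.

>>> {"name": "step_arm", "arguments": {
  "motion": [
    {"claw": 15,"delta_pos": [0,0,22],"turn": 0},
    {"claw": 15,"delta_pos": [0,0,18],"turn": 0},
    {"claw": 15,"delta_pos": [0,0,4],"turn": 0},
    {"claw": 15,"delta_pos": [4,0,0],"turn": 0},
    {"claw": 15,"delta_pos": [4,0,0],"turn": 0},
    {"claw": 15,"delta_pos": [6,0,0],"turn": 0},
    {"claw": 15,"delta_pos": [8,0,0],"turn": 0},
    {"claw": 15,"delta_pos": [10,0,0],"turn": 0}
  ]
}}

```text
clock: 7.87
eef_pos: [482.2, -42.7, 88.0]
tcp_rot: [3.14, -0.001, 0.961]
contact_force: [0.0, -0.6, -0.2]
opening: 0.177
grasp_force: 0.2
```

>>> {"name": "step_arm", "arguments": {
  "motion": [
    {"claw": 15,"delta_pos": [10,0,0],"turn": 0},
    {"claw": 15,"delta_pos": [10,0,0],"turn": 0},
    {"claw": 15,"delta_pos": [10,0,0],"turn": 0},
    {"claw": 15,"delta_pos": [10,0,0],"turn": 0},
    {"claw": 15,"delta_pos": [10,0,0],"turn": 0},
    {"claw": 15,"delta_pos": [10,0,0],"turn": 0},
    {"claw": 15,"delta_pos": [10,0,0],"turn": 0},
    {"claw": 15,"delta_pos": [10,0,0],"turn": 0}
  ]
}}

```text
clock: 8.53
eef_pos: [527.7, 23.2, 87.2]
tcp_rot: [-3.142, 0.0, 0.961]
contact_force: [-0.8, -0.1, -0.7]
opening: 0.173
grasp_force: 0.2
```

>>> {"name": "step_arm", "arguments": {
  "motion": [
    {"claw": 15,"delta_pos": [10,0,0],"turn": 0},
    {"claw": 15,"delta_pos": [10,0,0],"turn": 0},
    {"claw": 15,"delta_pos": [10,0,0],"turn": 0},
    {"claw": 15,"delta_pos": [10,0,0],"turn": 0},
    {"claw": 15,"delta_pos": [10,0,0],"turn": 0},
    {"claw": 15,"delta_pos": [10,0,0],"turn": 0},
    {"claw": 15,"delta_pos": [10,0,0],"turn": 0},
    {"claw": 15,"delta_pos": [10,0,0],"turn": 0}
  ]
}}

```text
clock: 9.2
eef_pos: [573.5, 88.7, 87.3]
tcp_rot: [-3.142, 0.0, 0.961]
contact_force: [1.0, -0.1, -0.6]
opening: 0.178
grasp_force: 0.0
```

>>> {"name": "step_arm", "arguments": {
  "motion": [
    {"claw": 15,"delta_pos": [10,0,0],"turn": 0},
    {"claw": 15,"delta_pos": [5,0,0],"turn": 0},
    {"claw": 15,"delta_pos": [0,0,0],"turn": 0},
    {"claw": 15,"delta_pos": [0,0,0],"turn": 0}
  ]
}}

```text
clock: 9.53
eef_pos: [581.4, 100.3, 87.1]
tcp_rot: [-3.141, 0.0, 0.961]
contact_force: [0.8, 0.2, 0.2]
opening: 0.173
grasp_force: 0.0
```

```bash
python3 -c "
from h import *
tcp()
f=grab_frame('wrist');cv2.imwrite('pics/w5.png',f['img'][:,:,::-1])"
```

```text
t 9.53 tray [ -1.3 170.1] z 87.1 yaw 0.961 F [0.8 0.2 0.2] op 0.17
```

View pics/w5.png

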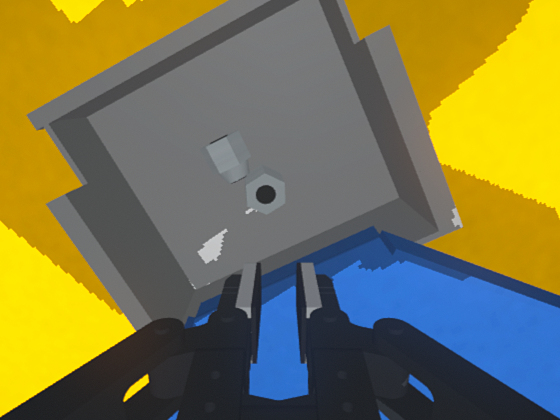

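Two nuts now lie in the bin, at (228, 155) and (265, 193). Next is the nut at tray (-7, -121).

>>> {"name": "step_arm", "arguments": {
  "motion": [
    {"claw": 15,"delta_pos": [0,0,-22],"turn": 0},
    {"claw": 15,"delta_pos": [0,0,-22],"turn": 0},
    {"claw": 15,"delta_pos": [0,0,0],"turn": -0.115},
    {"claw": 15,"delta_pos": [0,0,0],"turn": -0.115},
    {"claw": 15,"delta_pos": [0,0,0],"turn": -0.115},
    {"claw": 15,"delta_pos": [0,0,0],"turn": -0.115},
    {"claw": 15,"delta_pos": [-32,-1,0],"turn": 0},
    {"claw": 15,"delta_pos": [-32,-1,0],"turn": 0}
  ]
}}

```text
clock: 10.25
eef_pos: [569.7, 37.1, 131.3]
tcp_rot: [3.141, -0.0, 1.424]
contact_force: [0.8, 0.3, -0.7]
opening: 0.173
grasp_force: 0.0
```

>>> {"name": "step_arm", "arguments": {
  "motion": [
    {"claw": 15,"delta_pos": [-32,-1,0],"turn": 0},
    {"claw": 15,"delta_pos": [-32,-1,0],"turn": 0},
    {"claw": 15,"delta_pos": [-32,-1,0],"turn": 0},
    {"claw": 15,"delta_pos": [-32,-1,0],"turn": 0},
    {"claw": 15,"delta_pos": [-32,0,0],"turn": 0},
    {"claw": 15,"delta_pos": [-32,0,0],"turn": 0},
    {"claw": 15,"delta_pos": [-32,0,0],"turn": 0},
    {"claw": 15,"delta_pos": [-32,0,0],"turn": 0}
  ]
}}

```text
clock: 10.92
eef_pos: [526.7, -217.2, 131.4]
tcp_rot: [-3.141, 0.0, 1.42]
contact_force: [1.2, 0.1, -0.5]
opening: 0.174
grasp_force: 0.0
```

>>> {"name": "step_arm", "arguments": {
  "motion": [
    {"claw": 15,"delta_pos": [0,0,0],"turn": 0},
    {"claw": 15,"delta_pos": [0,0,0],"turn": 0}
  ]
}}

```text
clock: 11.08
eef_pos: [526.9, -216.9, 131.2]
tcp_rot: [-3.141, -0.0, 1.417]
contact_force: [0.4, 0.2, -0.2]
opening: 0.175
grasp_force: 0.0
```

```bash
python3 -c "
from h import *
tcp()
f=grab_frame('wrist')
for c,a,g in blobs(f)[1]:
  if a>200: print(c.round(),a,g,loc(ray(f,c,87)[0]).round(1))"
```

```text
t 11.08 tray [  -7.2 -151.8] z 131.2 yaw 1.417 F [ 0.4  0.2 -0.2] op 0.18
[136. 120.] 7866 179 [-72.5 -86.3]
[456. 140.] 2460 101 [ 79.1 -95.6]
[278. 190.] 1832 113 [  -6.3 -120. ]
[278. 299.] 4996 78 [  -5.9 -181.7]
[498. 308.] 1247 78 [ 114.9 -187.5]
```

>>> {"name": "step_arm", "arguments": {
  "motion": [
    {"claw": 15,"delta_pos": [0,0,22],"turn": 0},
    {"claw": 15,"delta_pos": [0,0,18],"turn": 0},
    {"claw": 15,"delta_pos": [0,0,4],"turn": 0},
    {"claw": 15,"delta_pos": [4,0,0],"turn": 0},
    {"claw": 15,"delta_pos": [4,0,0],"turn": 0},
    {"claw": 15,"delta_pos": [6,0,0],"turn": 0},
    {"claw": 15,"delta_pos": [8,0,0],"turn": 0},
    {"claw": 15,"delta_pos": [10,0,0],"turn": 0}
  ]
}}

```text
clock: 11.8
eef_pos: [533.2, -183.1, 88.1]
tcp_rot: [3.14, 0.0, 1.421]
contact_force: [-0.3, -0.5, 0.2]
opening: 0.176
grasp_force: 0.2
```

>>> {"name": "step_arm", "arguments": {
  "motion": [
    {"claw": 15,"delta_pos": [10,0,0],"turn": 0},
    {"claw": 15,"delta_pos": [10,0,0],"turn": 0},
    {"claw": 15,"delta_pos": [10,0,0],"turn": 0},
    {"claw": 15,"delta_pos": [10,0,0],"turn": 0},
    {"claw": 15,"delta_pos": [10,0,0],"turn": 0},
    {"claw": 15,"delta_pos": [10,0,0],"turn": 0},
    {"claw": 15,"delta_pos": [10,0,0],"turn": 0},
    {"claw": 15,"delta_pos": [10,0,0],"turn": 0}
  ]
}}

```text
clock: 12.47
eef_pos: [544.6, -103.6, 87.2]
tcp_rot: [-3.142, 0.0, 1.421]
contact_force: [0.5, -0.9, 0.7]
opening: 0.179
grasp_force: 0.7
```

>>> {"name": "step_arm", "arguments": {
  "motion": [
    {"claw": 15,"delta_pos": [10,0,0],"turn": 0},
    {"claw": 15,"delta_pos": [10,0,0],"turn": 0},
    {"claw": 15,"delta_pos": [10,0,0],"turn": 0},
    {"claw": 15,"delta_pos": [10,0,0],"turn": 0},
    {"claw": 15,"delta_pos": [10,0,0],"turn": 0},
    {"claw": 15,"delta_pos": [10,0,0],"turn": 0},
    {"claw": 15,"delta_pos": [10,0,0],"turn": 0},
    {"claw": 15,"delta_pos": [10,0,0],"turn": 0}
  ]
}}

```text
clock: 13.13
eef_pos: [556.6, -24.5, 87.3]
tcp_rot: [3.142, 0.0, 1.421]
contact_force: [0.1, -1.5, 1.0]
opening: 0.174
grasp_force: 0.7
```

>>> {"name": "step_arm", "arguments": {
  "motion": [
    {"claw": 15,"delta_pos": [10,0,0],"turn": 0},
    {"claw": 15,"delta_pos": [10,0,0],"turn": 0},
    {"claw": 15,"delta_pos": [10,0,0],"turn": 0},
    {"claw": 15,"delta_pos": [10,0,0],"turn": 0},
    {"claw": 15,"delta_pos": [10,0,0],"turn": 0},
    {"claw": 15,"delta_pos": [10,0,0],"turn": 0},
    {"claw": 15,"delta_pos": [10,0,0],"turn": 0},
    {"claw": 15,"delta_pos": [10,0,0],"turn": 0}
  ]
}}

```text
clock: 13.8
eef_pos: [568.6, 54.6, 87.3]
tcp_rot: [3.142, 0.0, 1.421]
contact_force: [-0.2, -0.7, 1.1]
opening: 0.172
grasp_force: 0.7
```

>>> {"name": "step_arm", "arguments": {
  "motion": [
    {"claw": 15,"delta_pos": [10,0,0],"turn": 0},
    {"claw": 15,"delta_pos": [10,0,0],"turn": 0},
    {"claw": 15,"delta_pos": [10,0,0],"turn": 0},
    {"claw": 15,"delta_pos": [10,0,0],"turn": 0},
    {"claw": 15,"delta_pos": [10,0,0],"turn": 0},
    {"claw": 15,"delta_pos": [0,0,0],"turn": 0},
    {"claw": 15,"delta_pos": [0,0,0],"turn": 0},
    {"claw": 15,"delta_pos": [0,0,0],"turn": 0}
  ]
}}

```text
clock: 14.47
eef_pos: [575.7, 102.9, 87.2]
tcp_rot: [-3.141, 0.0, 1.421]
contact_force: [1.0, 0.4, 0.2]
opening: 0.174
grasp_force: 0.0
```

```bash
python3 -c "
from h import *
tcp()
f=grab_frame('wrist');cv2.imwrite('pics/w6.png',f['img'][:,:,::-1])"
```

```text
t 14.47 tray [ -7.4 171.8] z 87.2 yaw 1.421 F [1.  0.4 0.2] op 0.17
```

View pics/w6.png

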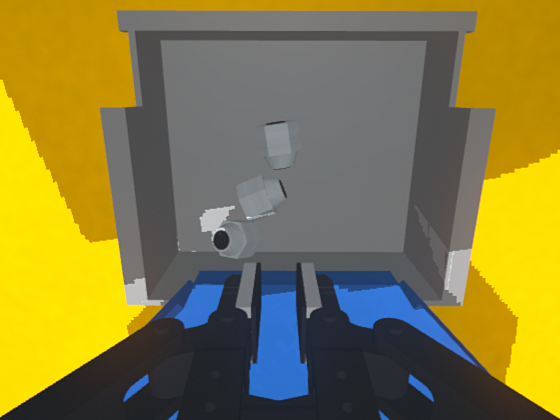

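Three nuts are in the bin. The last one, at tray (79, -97), needs a 45° push clear of the gauge first, then a straight one.

>>> {"name": "step_arm", "arguments": {
  "motion": [
    {"claw": 15,"delta_pos": [0,0,-30],"turn": 0},
    {"claw": 15,"delta_pos": [0,0,-30],"turn": 0},
    {"claw": 15,"delta_pos": [-28,10,0],"turn": 0},
    {"claw": 15,"delta_pos": [-28,10,0],"turn": 0},
    {"claw": 15,"delta_pos": [-28,10,0],"turn": 0},
    {"claw": 15,"delta_pos": [-28,10,0],"turn": 0},
    {"claw": 15,"delta_pos": [-29,11,0],"turn": 0},
    {"claw": 15,"delta_pos": [-29,11,0],"turn": 0}
  ]
}}

```text
clock: 15.18
eef_pos: [611.6, -76.4, 147.4]
tcp_rot: [-3.142, 0.0, 1.42]
contact_force: [-0.2, 1.5, 0.4]
opening: 0.174
grasp_force: 0.0
```

>>> {"name": "step_arm", "arguments": {
  "motion": [
    {"claw": 15,"delta_pos": [-29,11,0],"turn": 0},
    {"claw": 15,"delta_pos": [-29,11,0],"turn": 0},
    {"claw": 15,"delta_pos": [-29,11,0],"turn": 0},
    {"claw": 15,"delta_pos": [-29,11,0],"turn": 0},
    {"claw": 15,"delta_pos": [0,0,0],"turn": -0.112},
    {"claw": 15,"delta_pos": [0,0,0],"turn": -0.112},
    {"claw": 15,"delta_pos": [0,0,0],"turn": -0.112},
    {"claw": 15,"delta_pos": [0,0,0],"turn": -0.112}
  ]
}}

```text
clock: 15.85
eef_pos: [637.4, -196.6, 147.0]
tcp_rot: [-3.141, -0.0, 1.873]
contact_force: [0.4, 0.6, -0.3]
opening: 0.177
grasp_force: 0.0
```

>>> {"name": "step_arm", "arguments": {
  "motion": [
    {"claw": 15,"delta_pos": [0,0,0],"turn": -0.112},
    {"claw": 15,"delta_pos": [0,0,0],"turn": -0.112},
    {"claw": 15,"delta_pos": [0,0,0],"turn": -0.112},
    {"claw": 15,"delta_pos": [0,0,0],"turn": 0},
    {"claw": 15,"delta_pos": [0,0,0],"turn": 0}
  ]
}}

```text
clock: 16.27
eef_pos: [637.7, -196.1, 147.2]
tcp_rot: [-3.141, -0.0, 2.201]
contact_force: [0.1, -0.3, 0.3]
opening: 0.172
grasp_force: 0.0
```

```bash
python3 -c "
from h import *
tcp()
f=grab_frame('wrist')
for c,a,g in blobs(f)[1]:
  if a>200: print(c.round(),a,g,loc(ray(f,c,87)[0]).round(1))"
```

```text
t 16.27 tray [  99.1 -114.4] z 147.2 yaw 2.201 F [ 0.1 -0.3  0.3] op 0.17
[416.  64.] 11226 59 [83.9 -2. ]
[275. 190.] 1548 153 [ 79.7 -95.9]
[340. 253.] 2388 84 [132.1 -96.5]
[239. 305.] 2896 67 [ 114.4 -161.4]
[147. 283.] 515 73 [  66.1 -188.8]
```

>>> {"name": "step_arm", "arguments": {
  "motion": [
    {"claw": 15,"delta_pos": [0,0,25],"turn": 0},
    {"claw": 15,"delta_pos": [0,0,20],"turn": 0},
    {"claw": 15,"delta_pos": [0,0,11],"turn": 0},
    {"claw": 15,"delta_pos": [0,0,4],"turn": 0},
    {"claw": 15,"delta_pos": [4,0,0],"turn": 0},
    {"claw": 15,"delta_pos": [4,0,0],"turn": 0},
    {"claw": 15,"delta_pos": [6,0,0],"turn": 0},
    {"claw": 15,"delta_pos": [8,0,0],"turn": 0}
  ]
}}

```text
clock: 16.98
eef_pos: [625.4, -177.8, 88.5]
tcp_rot: [3.14, 0.002, 2.204]
contact_force: [-0.4, -1.0, -0.5]
opening: 0.177
grasp_force: 0.2
```

>>> {"name": "step_arm", "arguments": {
  "motion": [
    {"claw": 15,"delta_pos": [10,0,0],"turn": 0},
    {"claw": 15,"delta_pos": [10,0,0],"turn": 0},
    {"claw": 15,"delta_pos": [10,0,0],"turn": 0},
    {"claw": 15,"delta_pos": [10,0,0],"turn": 0},
    {"claw": 15,"delta_pos": [10,0,0],"turn": 0},
    {"claw": 15,"delta_pos": [10,0,0],"turn": 0},
    {"claw": 15,"delta_pos": [10,0,0],"turn": 0},
    {"claw": 15,"delta_pos": [8,0,0],"turn": 0}
  ]
}}

```text
clock: 17.65
eef_pos: [577.9, -114.0, 87.3]
tcp_rot: [-3.141, -0.0, 2.205]
contact_force: [-0.1, -0.1, 0.9]
opening: 0.176
grasp_force: 0.3
```

>>> {"name": "step_arm", "arguments": {
  "motion": [
    {"claw": 15,"delta_pos": [6,0,0],"turn": 0},
    {"claw": 15,"delta_pos": [4,0,0],"turn": 0},
    {"claw": 15,"delta_pos": [0,0,0],"turn": 0},
    {"claw": 15,"delta_pos": [-10,0,0],"turn": 0},
    {"claw": 15,"delta_pos": [-5,0,-20],"turn": 0},
    {"claw": 15,"delta_pos": [0,0,-25],"turn": 0},
    {"claw": 15,"delta_pos": [0,0,0],"turn": 0},
    {"claw": 15,"delta_pos": [0,0,0],"turn": 0}
  ]
}}

```text
clock: 18.32
eef_pos: [583.4, -120.2, 133.6]
tcp_rot: [3.139, 0.003, 2.204]
contact_force: [-0.3, -0.3, -0.9]
opening: 0.17
grasp_force: 0.0
```

```bash
python3 -c "
from h import *
tcp()
f=grab_frame('wrist')
for c,a,g in blobs(f)[1]:
  if a>200: print(c.round(),a,g,loc(ray(f,c,87)[0]).round(1))"
```

```text
t 18.32 tray [ 34.  -47.6] z 133.6 yaw 2.204 F [-0.3 -0.3 -0.9] op 0.17
[ 66. 154.] 7679 171 [-72.7 -86.2]
[277. 177.] 1812 160 [  8.2 -21.6]
[404. 251.] 8741 58 [84. -2.]
[484. 286.] 2836 77 [131.7  15.6]
[190. 348.] 12132 47 [  44.1 -128.8]
[340. 333.] 7415 50 [ 98.  -60.3]
```

>>> {"name": "step_arm", "arguments": {
  "motion": [
    {"claw": 15,"delta_pos": [0,0,0],"turn": 0.112},
    {"claw": 15,"delta_pos": [0,0,0],"turn": 0.112},
    {"claw": 15,"delta_pos": [0,0,0],"turn": 0.112},
    {"claw": 15,"delta_pos": [0,0,0],"turn": 0.112},
    {"claw": 15,"delta_pos": [0,0,0],"turn": 0.112},
    {"claw": 15,"delta_pos": [0,0,0],"turn": 0.112},
    {"claw": 15,"delta_pos": [0,0,0],"turn": 0.112},
    {"claw": 15,"delta_pos": [-2,-13,0],"turn": 0}
  ]
}}

```text
clock: 19.03
eef_pos: [569.9, -119.4, 131.2]
tcp_rot: [3.141, -0.0, 1.414]
contact_force: [-0.4, -0.1, 0.5]
opening: 0.176
grasp_force: 0.0
```

>>> {"name": "step_arm", "arguments": {
  "motion": [
    {"claw": 15,"delta_pos": [-2,-13,0],"turn": 0},
    {"claw": 15,"delta_pos": [0,0,0],"turn": 0},
    {"claw": 15,"delta_pos": [0,0,20],"turn": 0},
    {"claw": 15,"delta_pos": [0,0,16],"turn": 0},
    {"claw": 15,"delta_pos": [0,0,9],"turn": 0},
    {"claw": 15,"delta_pos": [0,0,0],"turn": 0}
  ]
}}

```text
clock: 19.53
eef_pos: [554.2, -118.9, 84.8]
tcp_rot: [-3.138, -0.0, 1.421]
contact_force: [-1.0, 0.3, -0.3]
opening: 0.178
grasp_force: 0.0
```

```bash
python3 -c "
from h import *
tcp()
f=grab_frame('wrist')
for c,a,g in blobs(f)[1]:
  if a>200: print(c.round(),a,g,loc(ray(f,c,87)[0]).round(1))"
```

```text
t 19.53 tray [  4.9 -50.8] z 84.8 yaw 1.421 F [-1.   0.3 -0.3] op 0.18
[489. 174.] 18407 69 [82.6 -1.5]
[285. 225.] 3252 137 [  8.6 -21. ]
[262. 366.] 42994 70 [ -0.8 -85.7]
```

>>> {"name": "step_arm", "arguments": {
  "motion": [
    {"claw": 15,"delta_pos": [0,3.5,-1],"turn": 0},
    {"claw": 15,"delta_pos": [4,0,0],"turn": 0},
    {"claw": 15,"delta_pos": [4,0,0],"turn": 0},
    {"claw": 15,"delta_pos": [6,0,0],"turn": 0},
    {"claw": 15,"delta_pos": [8,0,0],"turn": 0},
    {"claw": 15,"delta_pos": [10,0,0],"turn": 0},
    {"claw": 15,"delta_pos": [10,0,0],"turn": 0},
    {"claw": 15,"delta_pos": [10,0,0],"turn": 0}
  ]
}}

```text
clock: 20.25
eef_pos: [566.9, -67.0, 88.5]
tcp_rot: [3.141, -0.0, 1.421]
contact_force: [1.0, -0.4, 0.6]
opening: 0.176
grasp_force: 0.6
```

>>> {"name": "step_arm", "arguments": {
  "motion": [
    {"claw": 15,"delta_pos": [10,0,0],"turn": 0},
    {"claw": 15,"delta_pos": [10,0,0],"turn": 0},
    {"claw": 15,"delta_pos": [10,0,0],"turn": 0},
    {"claw": 15,"delta_pos": [10,0,0],"turn": 0},
    {"claw": 15,"delta_pos": [10,0,0],"turn": 0},
    {"claw": 15,"delta_pos": [10,0,0],"turn": 0},
    {"claw": 15,"delta_pos": [10,0,0],"turn": 0},
    {"claw": 15,"delta_pos": [10,0,0],"turn": 0}
  ]
}}

```text
clock: 20.92
eef_pos: [578.7, 11.8, 88.3]
tcp_rot: [-3.142, 0.0, 1.421]
contact_force: [-1.1, -0.8, 1.2]
opening: 0.179
grasp_force: 0.7
```

>>> {"name": "step_arm", "arguments": {
  "motion": [
    {"claw": 15,"delta_pos": [10,0,0],"turn": 0},
    {"claw": 15,"delta_pos": [10,0,0],"turn": 0},
    {"claw": 15,"delta_pos": [10,0,0],"turn": 0},
    {"claw": 15,"delta_pos": [10,0,0],"turn": 0},
    {"claw": 15,"delta_pos": [10,0,0],"turn": 0},
    {"claw": 15,"delta_pos": [10,0,0],"turn": 0},
    {"claw": 15,"delta_pos": [10,0,0],"turn": 0},
    {"claw": 15,"delta_pos": [10,0,0],"turn": 0}
  ]
}}

```text
clock: 21.58
eef_pos: [590.7, 91.0, 88.2]
tcp_rot: [-3.142, -0.0, 1.421]
contact_force: [0.2, -0.5, 0.1]
opening: 0.175
grasp_force: 0.0
```

>>> {"name": "step_arm", "arguments": {
  "motion": [
    {"claw": 15,"delta_pos": [10,0,0],"turn": 0},
    {"claw": 15,"delta_pos": [2,0,0],"turn": 0},
    {"claw": 15,"delta_pos": [0,0,0],"turn": 0},
    {"claw": 15,"delta_pos": [0,0,0],"turn": 0},
    {"claw": 15,"delta_pos": [0,0,0],"turn": 0},
    {"claw": 15,"delta_pos": [0,0,-30],"turn": 0},
    {"claw": 15,"delta_pos": [0,0,-30],"turn": 0},
    {"claw": 15,"delta_pos": [0,0,0],"turn": 0}
  ]
}}

```text
clock: 22.25
eef_pos: [595.3, 101.8, 153.4]
tcp_rot: [3.135, -0.002, 1.42]
contact_force: [1.3, -0.5, 0.7]
opening: 0.177
grasp_force: 0.0
```

```bash
python3 -c "
from h import *
tcp()
f=grab_frame('wrist');cv2.imwrite('pics/w7.png',f['img'][:,:,::-1])
f=grab_frame('top')
for c,a,g in blobs(f)[1]: print(a,g,loc(ray(f,c,85)[0]).round(1))"
```

```text
t 22.25 tray [ 12.2 173.6] z 153.4 yaw 1.42 F [ 1.3 -0.5  0.7] op 0.18
311 50 [83.  -3.8]
234 106 [-73.7 -88.5]
```

View pics/w7.png

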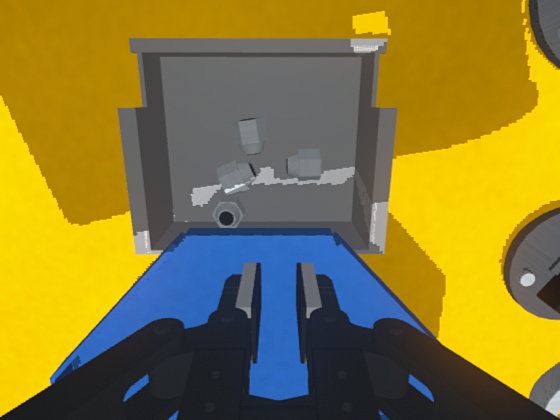

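All four nuts lie in the bin, at (251, 135), (237, 175), (305, 164) and (228, 215). The gauge and ring have not moved, and the gripper is clear.

```bash
python3 -c "
from rig import *
print(sign_off())"
```

```text
the job is handed in; nothing more can be done
None
```

All four wheel nuts were pushed out through the spout and lie in the grey bin; the gauge and ring are where they stood, the arm touched nothing else, and the job was handed in at about 22 s.

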